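# Latch a kit tub and prove the catch with a pull

## Task

Press the lid of the white storage tub down until its spring catch clicks through the lid's hasp, pressing no harder than about 20 N so that the rubber buffers are not crushed flat. Then draw the lid's sliding handle straight up through its slack and pull on it with a steady 15 N for two seconds to prove that the catch holds, without straining it, and let go, leaving the lid latched and the other kit where it is.

Things in the scene. Friction and masses are not known exactly. Their poses are not given: they have to be found in the camera images.
- tub: White plastic storage tub, 200 (x) x 280 (y) x 125 mm high, screwed to the cart by two small angle brackets; it does not move. Origin at the centre of its underside, on the cart; x points from its front (catch side, towards the robot) to the hinge side, z up. The lid's hinge line runs along y at x = +104, z = 134 mm. Front wall's outer face: x = -100 mm.
- lid: White lid, plate 212 x 284 x 8 mm, about 150 g, hinged at the tub's far edge with a stiff hinge (0.35 N m of friction: it stays where left). Origin on the hinge line; the plate runs to x = -212 mm in its frame, top face at z = +4 mm, y along the hinge. Turned about its y axis: 0 shut (axes parallel to the tub's), positive with the front edge up. It starts open by 0.25 to 0.6 rad.
- lid_press (a point): Point on the lid's top to press on: middle of the free strip, 34 mm deep, between front edge and handle; 16 mm behind the front edge, in the lid's frame at (-196, 0, +4) mm. 137 mm above the cart when latched. Pressed here the lid swings freely to 25 mm above shut, then the hasp rides over the sloping catch (2 to 7 N), then the lid meets the rubber buffers.
- buffer (a point): Free top of one of two round rubber buffers, 14 mm across, under the lid's front corners, 130 mm above the cart, sprung, together about 6 N per mm. Pressing on them, the lid's catch clicks at about 5 to 9 N; they are crushed flat (a fault) 3.8 mm down, near 24 N. So pressing with 13 to 17 N latches the lid; pressed less it may not latch.
- hasp (a point): Middle of the lower bar of the hasp, a white frame 60 mm wide that hangs 41 mm down from the middle of the lid's front edge, with a window 40 mm wide through which the catch pokes when latched. In the lid's frame at (-208, 0, -38) mm.
- lid_handle (a point): Centre of the lid's round grey handle bar, 12 mm thick, 100 mm long along the lid's y, on two end posts (79 mm clear between) that slide through the lid with 1 N of friction. In the lid's frame at x = -172, y = 0 and, at the start, z = 32 to 37 mm (bar's underside 22 to 27 mm above the lid).
- handle: The handle as a body, 40 g, origin at lid_handle. Pulled up it first slides out through 3 to 16 mm of slack (its stop is hidden under the lid and set differently each time); once at its stop the latched lid gives less than 1 mm, so the pull must be set by the felt force: 15 N (12 to 18 N is accepted). When let go it stays about where it is.
- catch: Grey press-button catch in the middle of the tub's front wall, 36 mm wide, 20 mm high, underside 98 mm above the cart, sloping on top and flat below; it slides along the tub's x, sprung outwards, and pokes out 9 mm when free. Pushing it in would release the lid. Its origin is on the wall's outer face, at its underside.
- catch_face (a point): Middle of the catch's outer face: in the tub's frame at x = -109 mm when the catch is fully out, up to 9 mm less far out when pushed in.
- mask: Teal diving mask lying face up, 155 x 75 x 60 mm, beside the tub. Bystander: leave it where it is.
- spray: Brown glass spray bottle, 60 mm across, 177 mm tall, beside the tub (origin under its centre). Bystander: leave it where it is.
- carabiner: Aluminium carabiner lying flat, 85 x 50 x 10 mm, in front of the tub. Bystander: leave it where it is.
- mouthpiece: Smoky grey silicone mouthpiece, 70 x 52 x 28 mm, in front of the tub. Bystander: leave it where it is.
- snorkel: Black snorkel tube, 300 mm long, lying near the left edge. Bystander: leave it where it is.
- torch: Aluminium torch, 155 mm long, lying near the right edge. Bystander: leave it where it is.
- lens_case: Black case 160 x 70 x 50 mm near the right edge. Bystander: leave it where it is.

How it is judged:
By the outcome, as a careful person would: the job done as asked, in the order asked, and still so for the second after the job is handed in, with the robot touching nothing.
It also fails if it takes over 72 s, if anything falls off the work surface, if the arm or the gripper's body presses on something with over 40 N, if the wrist force passes 120 N, or if a joint passes its speed limit or range.

## Robot

A 6-joint arm with a two-finger parallel gripper is mounted at the origin on the work surface. World frame = base frame: x ahead of the robot, y to its left, z up, the work surface at z = 0. Lengths are in m, angles in rad, forces in N, time in s.
With the tool pointing down it reaches from about 0.35 to 0.975 m from the base axis. Payload 7.1 kg.
Tool frame: the origin (TCP) lies on the centre line of the jaws, within the pads' length; the fingertips stand robot.finger_overhang ahead of it and the grasp point (between the pads) lies 5 mm behind it (robot.finger_overhang is the distance from the TCP to the fingertips, in m); x points along the fingers, y is the direction in which the jaws open and shut, and the axes are right-handed (so a half turn about x gives the same grasp; the last joint's range is limited). The gripper opens to 88 mm and grips with 3 to 60 N. Pads are 20 mm wide; open, the fingers measure 115 mm over their backs; the gripper's body (75 mm by 178 mm) begins 61 mm behind the grasp point.
Start: joints at [1.186, 0.423, 1.63, -0, 1.089, -0.019], TCP at [0.224, 0.584, 0.237] pointing down, gripper open.
Joint ranges: [-3, 3], [-0.9, 2.11], [0.09, 2.58], [-1.31, 4.45], [0.11, 2.69], [-2.54, 2.54]. Speed limits (rad/s): [2.39, 2.39, 3.01, 3.14, 3.14, 3.14].

## Interface

Orientations are given as a 3x3 rotation matrix whose columns are the frame's x, y, z axes.
In Python, from workcell import robot gives the robot as it stands.
- The arm moves only by the tool drive_tool, never from a script. Its argument "commands" is a list of rows, each a list of 3 entries, a list of its own where there are three numbers: the shift along the tool's x, y, z in cm, then the turn, a rotation vector about the tool's x, y, z in rad, then the finger opening in cm, from 0 to 8.78. A call has 1 to 5 rows; each row is the pose to reach, as a shift and turn from the pose measured when the call began, along the tool's axes at that moment; what a row does not reach only later rows make up. A row lasts 1/12 s, in which the tool goes at most 41.7 mm and 7.16 degrees, less where a joint would pass 70% of its speed; a pose out of reach is approached as far as the arm can. A call with a gripper value outside its range is refused whole. The fingers move at their own pace and stop on an object; the grip force is fixed at half the most. Time passes only in rows, so rows that repeat a pose let the fingers close. It gives the time, the measured TCP pose, the force and the opening at its end, in the units of the state.
- robot.observe(): the state, without advancing time (a new reading comes with each control period).
- robot.read_camera(name): name is "scene" or "top" or "wrist"; returns a dict with "color" (420x560x3 uint8, red, green, blue), "z_map" (420x560 float32, m along the optical axis (not along the pixel's ray), 0 where there is no reading), "intrinsics" (3x3 intrinsics, pixels), "camera_from_world" (4x4, takes a point from world to camera coordinates). Camera axes: x right, y down, z forward; pixel columns grow to the right and rows downward; lengths in m; the calibration is good to about 2 mm. A picture is of the moment at which its call begins.
- robot.sign_off(): hands the job in, once; it reports no verdict.
The state is a dict: "t": time; "q": joint angles; "dq": joint speeds; "effort": joint torques, N m; "tool_pos": TCP position; "ee_rot": TCP orientation; "wrist_force": force on the tool from outside, world axes, zero at the start; "wrist_torque": the same for the moment, N m; "gripper_width": opening from 0.0 (shut) to 1.0 (fully open).
Only numpy, scipy, OpenCV 4.12 (cv2) and the standard library are available. Lean on these libraries where they do the work, as an engineer would, in place of code of your own. Each camera call takes 0.05 s, during which the arm holds its last target. There are 200 camera calls.

## Working session

There is one attempt and no reset: what is moved stays moved. The work goes in short steps, Python scripts to look and compute and a tool call to move; the robot and the scene stay as the last step left them, time stands still between calls to the robot, and variables do not carry over. Pictures are saved under pics/ and viewed, about 8 in all and at most 12, crops included, and the job is handed in when it is done.

Besides the shell and the picture viewer there is one more tool, called after ">>>" by a JSON object that holds its "api" and its "payload". drive_tool: Moves the arm, as the interface text tells. Its arguments: {"type":"object","properties":{"commands":{"type":"array"}},"required":["commands"]}

```bash
ls; mkdir -p pics; cat > h.py <<'E'
import numpy as np, cv2
from workcell import robot
def snap(name,fn):
    d=robot.read_camera(name); cv2.imwrite('pics/'+fn+'.png',d['color'][:,:,::-1]); np.savez('pics/'+fn,**d); return d
def world(d,u,v,z=None):
    K=d['intrinsics'];T=np.linalg.inv(d['camera_from_world'])
    z=z or d['z_map'][int(v),int(u)]
    p=np.array([(u-K[0,2])/K[0,0]*z,(v-K[1,2])/K[1,1]*z,z,1]); return (T@p)[:3]
def cloud(d):
    K=d['intrinsics'];T=np.linalg.inv(d['camera_from_world']);z=d['z_map']
    v,u=np.indices(z.shape); P=np.stack([(u-K[0,2])/K[0,0]*z,(v-K[1,2])/K[1,1]*z,z],-1)
    return P@T[:3,:3].T+T[:3,3]
E
python3 - <<'E'
from h import *
print(robot.finger_overhang); s=robot.observe(); print({k:np.round(v,3) for k,v in s.items()})
a=snap('scene','scene0');b=snap('top','top0')
cv2.imwrite('pics/both0.png',np.hstack([cv2.resize(a['color'],(400,300)),cv2.resize(b['color'],(400,300))])[:,:,::-1])
E
```

```text
pics
0.014
{'t': np.float64(0.0), 'q': array([ 1.186,  0.424,  1.631,  0.   ,  1.089, -0.019]), 'dq': array([ 0.001, -0.001, -0.   ,  0.   , -0.001, -0.001]), 'effort': array([ 0.0000e+00, -5.4464e+01, -2.7366e+01,  6.5000e-02,  2.3000e-02,
       -0.0000e+00]), 'tool_pos': array([0.223, 0.583, 0.236]), 'ee_rot': array([[-0.001,  0.358,  0.934],
       [-0.001,  0.934, -0.358],
       [-1.   , -0.002, -0.   ]]), 'wrist_force': array([-0.203,  0.051, -1.016]), 'wrist_torque': array([0.021, 0.038, 0.016]), 'gripper_width': np.float64(1.001)}
```

View pics/top0.png

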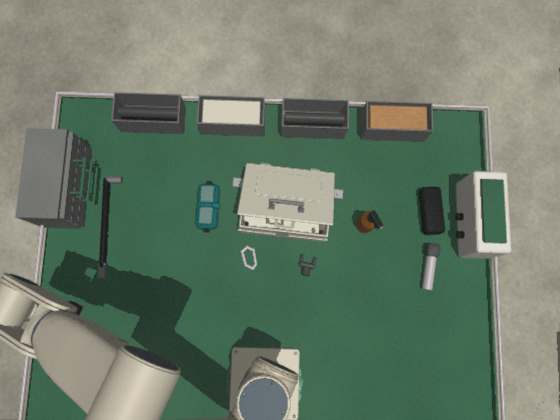

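View pics/scene0.png

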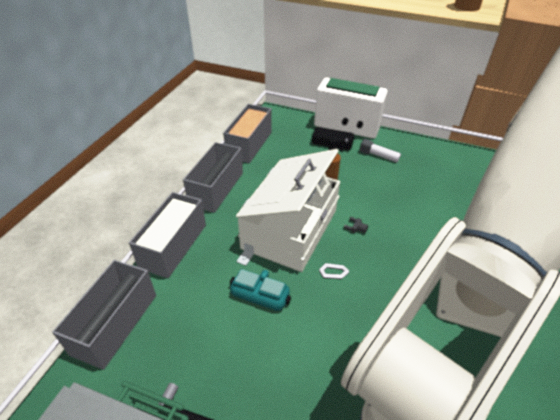

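The top view shows the open lid at cols 238–335, rows 165–222, with the handle at about (287,205) and the tub front at rows 233–238. The carabiner is at (249,258), the mouthpiece at (308,264) and the spray at (368,221). Next I'll fit the lid plane from depth.

```bash
python3 - <<'E'
from h import *
d=dict(np.load('pics/top0.npz'));P=cloud(d)
m=np.zeros((420,560),np.uint8);cv2.fillPoly(m,[np.array([[246,172],[330,176],[328,215],[244,210]])],1)
q=P[m>0];q=q[np.isfinite(q).all(1)]
for i in range(6):
    A=np.c_[q[:,:2],np.ones(len(q))];c=np.linalg.lstsq(A,q[:,2],rcond=None)[0];r=q[:,2]-A@c
    q=q[abs(r)<max(.004,2*r.std())] if i<5 else q
n=np.array([-c[0],-c[1],1]);n/=np.linalg.norm(n);print('n',n,'tilt',np.arccos(n[2]),'res',r.std(),len(q),'yaw(tub x dir)',np.arctan2(-n[1],-n[0]))
# whole lid pixels
box=np.zeros_like(m);box[158:228,230:342]=1
A=np.concatenate([P[:,:,:2],np.ones((420,560,1))],2);R=P[:,:,2]-A@c
L=((abs(R)<.005)&(box>0)).astype(np.uint8)
k,lab,st,_=cv2.connectedComponentsWithStats(L);L=(lab==1+np.argmax(st[1:,4]))
pts=P[L];
yaw=np.arctan2(-n[1],-n[0])
for nm,uv in dict(FL=(239,212),FR=(333,222),BL=(247,166),BR=(334,173)).items(): print(nm,world(d,*uv))
rc=cv2.minAreaRect(np.stack(np.nonzero(L)[::-1],1).astype(np.float32));print(rc)
# in-plane coordinates
ex=np.array([np.cos(yaw),np.sin(yaw),0]);ex=ex-n*(n@ex);ex/=np.linalg.norm(ex);ey=np.cross(n,ex)
o=pts.mean(0);ab=np.stack([(pts-o)@ex,(pts-o)@ey],1).astype(np.float32)
rr=cv2.minAreaRect(ab);print('inplane rect',rr)
cen=o+ex*rr[0][0]+ey*rr[0][1];print('centre',cen)
hd=(R>.02)&(box>0)&(R<.06); print('handle pts',hd.sum(),P[hd].mean(0),R[hd].mean()*n[2]); print(np.argwhere(hd).min(0),np.argwhere(hd).max(0))
E
```

```text
n [ 0.47536176 -0.03857499  0.87894435] tilt 0.49715211830012856 res 0.0027050643101004103 2846 yaw(tub x dir) 3.0606213832650577
FL [0.5096759  0.0879618  0.23555721]
FR [ 0.48871096 -0.18981782  0.23408585]
BL [0.67488514 0.074419   0.14705971]
BR [ 0.6621862  -0.2023616   0.14290292]
((287.98089599609375, 193.16827392578125), (95.97322082519531, 53.903079986572266), 6.483074188232422)
inplane rect ((-0.008419960737228394, 0.00019297003746032715), (0.2837032973766327, 0.2226380556821823), 89.71981811523438)
centre [ 0.58582575 -0.05585441  0.1892961 ]
handle pts 144 [ 0.54041185 -0.05180967  0.25042489] 0.03180301246104521
[199 270] [207 303]
```

Lid tilt is 0.497 rad and tub yaw about -0.08. The hinge comes out at z = 0.135 against the expected 0.134, so the fit holds. Tub origin is about (0.573,-0.055). I'll move above the lid's free strip now.

>>> {"api": "drive_tool", "payload": {"commands": [[[-4,0,0],[0,0,0],0],[[-6.4,-12,12],[-0.286,0,0],0],[[-6.4,-49,48.5],[-0.286,0,0],0],[[-6.4,-49,48.5],[-0.286,0,0],0],[[-6.4,-49,48.5],[-0.286,0,0],0]]}}

```text
t: 0.52
tool_pos: [0.2905, 0.4295, 0.2853]
ee_rot: [[-0.001, 0.076, 0.997], [-0.002, 0.997, -0.076], [-1.0, -0.002, -0.0]]
wrist_force: [1.1, 0.2, -0.5]
gripper_width: 0.659
```

>>> {"api": "drive_tool", "payload": {"commands": [[[-1.5,-46,24.5],[0,0,0],0],[[-1.5,-46,24.5],[0,0,0],0],[[-1.5,-46,24.5],[0,0,0],0],[[-1.5,-46,24.5],[0,0,0],0],[[-1.5,-46,24.5],[0,0,0],0]]}}

```text
t: 0.93
tool_pos: [0.3739, 0.2384, 0.2916]
ee_rot: [[-0.001, 0.076, 0.997], [-0.002, 0.997, -0.076], [-1.0, -0.002, -0.0]]
wrist_force: [1.0, -0.1, -0.3]
gripper_width: 0.285
```

>>> {"api": "drive_tool", "payload": {"commands": [[[-1,-28,15],[0,0,0],0],[[-1,-28,15],[0,0,0],0],[[-1,-28,15],[0,0,0],0],[[-1,-28,15],[0,0,0],0],[[-1,-28,15],[0,0,0],0]]}}

```text
t: 1.35
tool_pos: [0.4577, 0.0476, 0.2985]
ee_rot: [[-0.001, 0.076, 0.997], [-0.002, 0.997, -0.076], [-1.0, -0.002, -0.0]]
wrist_force: [0.9, 1.2, 0.3]
gripper_width: 0.003
```

>>> {"api": "drive_tool", "payload": {"commands": [[[0,-9.3,5.2],[0,0,0],0],[[0,-9.3,5.2],[0,0,0],0],[[0,-9.3,5.2],[0,0,0],0],[[0,-9.3,5.2],[0,0,0],0],[[0,-9.3,5.2],[0,0,0],0]]}}

```text
t: 1.77
tool_pos: [0.5024, -0.0502, 0.298]
ee_rot: [[-0.002, 0.079, 0.997], [-0.001, 0.997, -0.079], [-1.0, -0.001, -0.002]]
wrist_force: [0.8, 0.1, -0.2]
gripper_width: 0.007
```

```bash
python3 - <<'E'
from h import *
s=robot.observe();print(s['tool_pos'],s['wrist_force'])
d=snap('wrist','wrist1')
E
```

```text
[ 0.50238837 -0.05021679  0.29803456] [ 0.83856847  0.10303994 -0.22264121]
```

View pics/wrist1.png

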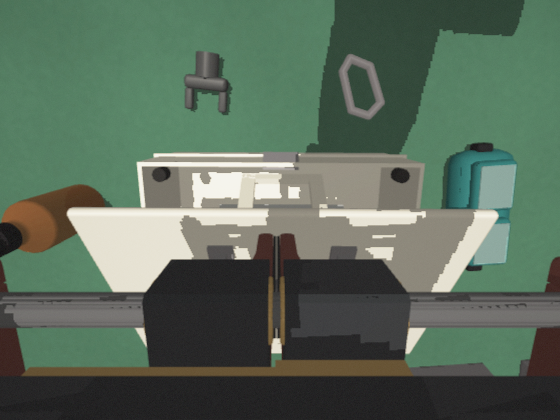

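The wrist view shows the lid's front edge at row ~213 (cols 72–495), the catch at (281,157), the buffers at (161,174) and (400,175), and the fingers over the free strip. I'll check edge positions before touching down.

```bash
python3 - <<'E'
from h import *
d=dict(np.load('pics/wrist1.npz'))
for u,v in [(85,216),(200,216),(350,216),(482,216),(281,157),(161,174),(400,175),(220,228),(345,228)]: print(u,v,np.round(world(d,u,v),4))
T=np.array([.573,-.055]);e=np.array([.9968,-.0797]);f=np.array([.0797,.9968])
for u,v in [(85,216),(482,216),(281,157),(161,174),(400,175)]:
    p=world(d,u,v)[:2]-T; print('tub',np.round([p@e,p@f],4))
E
```

```text
85 216 [ 0.4843 -0.1745  0.2398]
200 216 [ 0.49   -0.0996  0.2404]
350 216 [ 0.498  -0.0023  0.239 ]
482 216 [0.5048 0.0837 0.2388]
281 157 [ 0.4683 -0.0436  0.1136]
161 174 [ 0.4737 -0.1598  0.1319]
400 175 [0.4928 0.0693 0.1308]
220 228 [ 0.5008 -0.0887  0.2349]
345 228 [ 0.5075 -0.0048  0.2343]
tub [-0.0789 -0.1262]
tub [-0.0791  0.1328]
tub [-0.1053  0.003 ]
tub [-0.0907 -0.1124]
tub [-0.0899  0.1175]
```

Catch and buffers agree with the model (buffer z = 0.131 against 0.130). The tub centre shifts 3 mm in y. Touching down and following the arc.

>>> {"api": "drive_tool", "payload": {"commands": [[[3,0.4,0.45],[0,0,0],0],[[4.5,0.4,0.45],[0,0,0],0],[[5.2,0.4,0.2],[0,0,0],0],[[5.9,0.4,-0.1],[0,0,0],0],[[6.6,0.4,-0.45],[0,0,0],0]]}}

```text
t: 2.23
tool_pos: [0.4974, -0.0441, 0.2321]
ee_rot: [[-0.001, 0.076, 0.997], [-0.001, 0.997, -0.076], [-1.0, -0.001, -0.001]]
wrist_force: [1.1, 1.0, 0.6]
gripper_width: 0.006
```

>>> {"api": "drive_tool", "payload": {"commands": [[[0.8,0,-0.3],[0,0,0],0],[[1.6,0,-0.6],[0,0,0],0],[[2.4,0,-0.8],[0,0,0],0],[[3.2,0,-1.05],[0,0,0],0],[[3.9,0,-1.2],[0,0,0],0]]}}

```text
t: 2.65
tool_pos: [0.485, -0.0432, 0.1924]
ee_rot: [[-0.001, 0.076, 0.997], [-0.001, 0.997, -0.076], [-1.0, -0.001, -0.001]]
wrist_force: [0.5, -0.2, -0.4]
gripper_width: 0.005
```

```bash
python3 - <<'E'
from h import *
s=robot.observe();print(s['tool_pos'],s['wrist_force'])
d=snap('wrist','wrist2')
for u in (150,200,350,420):
  print(u,[ (v,*np.round(world(d,u,v)[[0,2]],3)) for v in range(190,262,8)])
E
```

```text
[ 0.48502086 -0.04324871  0.19238233] [ 0.47327442 -0.20197497 -0.39647041]
150 [(190, np.float64(0.463), np.float64(0.074)), (198, np.float64(0.464), np.float64(0.105)), (206, np.float64(0.466), np.float64(0.125)), (214, np.float64(0.501), np.float64(0.003)), (222, np.float64(0.463), np.float64(0.175)), (230, np.float64(0.467), np.float64(0.179)), (238, np.float64(0.472), np.float64(0.177)), (246, np.float64(0.476), np.float64(0.177)), (254, np.float64(0.481), np.float64(0.177))]
200 [(190, np.float64(0.467), np.float64(0.072)), (198, np.float64(0.467), np.float64(0.102)), (206, np.float64(0.468), np.float64(0.124)), (214, np.float64(0.505), np.float64(0.004)), (222, np.float64(0.465), np.float64(0.175)), (230, np.float64(0.469), np.float64(0.179)), (238, np.float64(0.473), np.float64(0.179)), (246, np.float64(0.478), np.float64(0.177)), (254, np.float64(0.483), np.float64(0.177))]
350 [(190, np.float64(0.477), np.float64(0.067)), (198, np.float64(0.477), np.float64(0.098)), (206, np.float64(0.476), np.float64(0.124)), (214, np.float64(0.517), np.float64(0.004)), (222, np.float64(0.471), np.float64(0.176)), (230, np.float64(0.475), np.float64(0.178)), (238, np.float64(0.479), np.float64(0.178)), (246, np.float64(0.484), np.float64(0.177)), (254, np.float64(0.489), np.float64(0.177))]
420 [(190, np.float64(0.482), np.float64(0.065)), (198, np.float64(0.481), np.float64(0.096)), (206, np.float64(0.48), np.float64(0.122)), (214, np.float64(0.51), np.float64(0.044)), (222, np.float64(0.474), np.float64(0.175)), (230, np.float64(0.477), np.float64(0.179)), (238, np.float64(0.482), np.float64(0.179)), (246, np.float64(0.487), np.float64(0.177)), (254, np.float64(0.491), np.float64(0.177))]
```

View pics/wrist2.png

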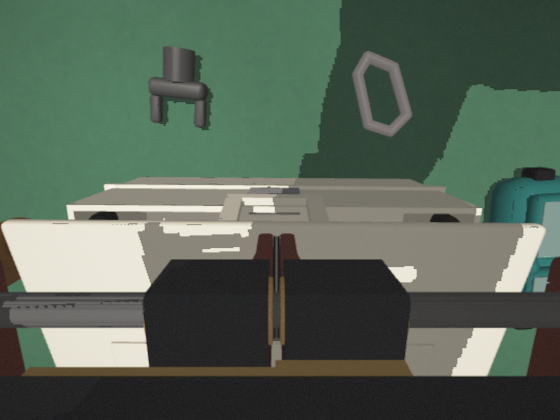

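The lid follows the tool: its front edge is now at z ≈ 0.179 and the hasp is visible at (275,215) behind the catch, so it is well aligned. Continuing down.

>>> {"api": "drive_tool", "payload": {"commands": [[[0.6,0,-0.1],[0,0,0],0],[[1.2,-0.1,-0.2],[0,0,0],0],[[1.8,-0.1,-0.25],[0,0,0],0],[[2.3,-0.1,-0.3],[0,0,0],0],[[2.7,-0.1,-0.3],[0,0,0],0]]}}

```text
t: 3.12
tool_pos: [0.4807, -0.044, 0.1638]
ee_rot: [[-0.004, 0.076, 0.997], [-0.001, 0.997, -0.076], [-1.0, -0.001, -0.004]]
wrist_force: [-1.9, -0.0, 2.4]
gripper_width: 0.004
```

>>> {"api": "drive_tool", "payload": {"commands": [[[0.2,0,0],[0,0,0],0],[[0.4,0,0],[0,0,0],0],[[0.6,0,0],[0,0,0],0],[[0.8,0,0],[0,0,0],0],[[0.9,0,0],[0,0,0],0]]}}

```text
t: 3.53
tool_pos: [0.4804, -0.044, 0.1545]
ee_rot: [[-0.005, 0.076, 0.997], [-0.001, 0.997, -0.076], [-1.0, -0.001, -0.005]]
wrist_force: [-2.3, -0.5, 3.4]
gripper_width: 0.003
```

>>> {"api": "drive_tool", "payload": {"commands": [[[0.1,0,0],[0,0,0],0],[[0.2,0,0],[0,0,0],0],[[0.25,0,0],[0,0,0],0],[[0.25,0,0],[0,0,0],0]]}}

```text
t: 3.87
tool_pos: [0.4804, -0.044, 0.152]
ee_rot: [[-0.005, 0.076, 0.997], [-0.001, 0.997, -0.076], [-1.0, -0.001, -0.005]]
wrist_force: [-1.0, 0.5, 1.9]
gripper_width: 0.002
```

>>> {"api": "drive_tool", "payload": {"commands": [[[0.05,0,0],[0,0,0],0],[[0.1,0,0],[0,0,0],0],[[0.13,0,0],[0,0,0],0],[[0.13,0,0],[0,0,0],0]]}}

```text
t: 4.2
tool_pos: [0.4804, -0.044, 0.151]
ee_rot: [[-0.005, 0.076, 0.997], [-0.001, 0.997, -0.076], [-1.0, -0.001, -0.005]]
wrist_force: [-3.6, -0.2, 6.1]
gripper_width: 0.003
```

>>> {"api": "drive_tool", "payload": {"commands": [[[0.05,0,0],[0,0,0],0],[[0.1,0,0],[0,0,0],0],[[0.14,0,0],[0,0,0],0],[[0.14,0,0],[0,0,0],0]]}}

```text
t: 4.53
tool_pos: [0.4804, -0.044, 0.1502]
ee_rot: [[-0.005, 0.076, 0.997], [-0.001, 0.997, -0.076], [-1.0, -0.001, -0.004]]
wrist_force: [-4.3, 0.9, 10.8]
gripper_width: 0.003
```

>>> {"api": "drive_tool", "payload": {"commands": [[[0.08,0,0],[0,0,0],0],[[0.11,0,0],[0,0,0],0],[[0.14,0,0],[0,0,0],0],[[0.14,0,0],[0,0,0],0],[[0.14,0,0],[0,0,0],0]]}}

```text
t: 4.95
tool_pos: [0.4804, -0.044, 0.1497]
ee_rot: [[-0.004, 0.076, 0.997], [-0.001, 0.997, -0.076], [-1.0, -0.001, -0.004]]
wrist_force: [-5.4, 0.9, 14.8]
gripper_width: 0.005
```

```bash
python3 - <<'E'
from h import *
s=robot.observe();print(s['tool_pos'],s['wrist_force'])
d=snap('wrist','wrist3');print(robot.observe()['wrist_force'])
E
```

```text
[ 0.48043885 -0.04403543  0.14969869] [-5.36226089  0.92201703 14.80719734]
[-5.08669074  0.97503671 13.93409933]
```

View pics/wrist3.png

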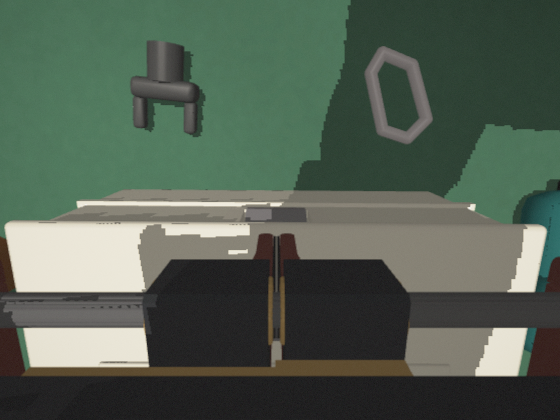

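The lid is down, and the grey catch at about (275,214) now stands in front of the lid edge. The force peaked at about 15 N. Backing off to verify the latch and prepare the handle grasp.

>>> {"api": "drive_tool", "payload": {"commands": [[[-0.3,0,0],[0,0,0],0],[[-1,0,0],[0,0,0],0],[[-4,0,-2],[0,0,0],4],[[-8,0,-3.5],[0,0,0],4],[[-11,0,-3.5],[0,0,0],4]]}}

```text
t: 5.42
tool_pos: [0.4436, -0.041, 0.2611]
ee_rot: [[-0.007, 0.076, 0.997], [-0.001, 0.997, -0.076], [-1.0, -0.001, -0.007]]
wrist_force: [1.6, -0.5, -0.5]
gripper_width: 0.193
```

```bash
python3 - <<'E'
from h import *
s=robot.observe();print(s['tool_pos'],s['wrist_force'],s['q'])
d=snap('wrist','wrist4');snap('top','top4')
for u in (200,350):
  print(u,[ (v,*np.round(world(d,u,v)[[0,2]],3)) for v in range(150,260,8)])
E
```

```text
[ 0.44359064 -0.04099651  0.26105035] [ 1.5759558  -0.45442259 -0.47229805] [-1.17980639e-01  1.24834499e-01  1.98238685e+00 -1.55905097e-03
  1.04101240e+00 -1.61163114e+00]
200 [(150, np.float64(0.399), np.float64(0.001)), (158, np.float64(0.409), np.float64(-0.0)), (166, np.float64(0.419), np.float64(-0.0)), (174, np.float64(0.429), np.float64(-0.001)), (182, np.float64(0.439), np.float64(0.0)), (190, np.float64(0.449), np.float64(0.001)), (198, np.float64(0.459), np.float64(-0.0)), (206, np.float64(0.465), np.float64(0.023)), (214, np.float64(0.464), np.float64(0.065)), (222, np.float64(0.465), np.float64(0.093)), (230, np.float64(0.46), np.float64(0.137)), (238, np.float64(0.468), np.float64(0.137)), (246, np.float64(0.475), np.float64(0.137)), (254, np.float64(0.482), np.float64(0.139))]
350 [(150, np.float64(0.412), np.float64(0.011)), (158, np.float64(0.422), np.float64(0.009)), (166, np.float64(0.433), np.float64(0.001)), (174, np.float64(0.443), np.float64(-0.001)), (182, np.float64(0.453), np.float64(-0.0)), (190, np.float64(0.463), np.float64(-0.0)), (198, np.float64(0.474), np.float64(-0.001)), (206, np.float64(0.48), np.float64(0.018)), (214, np.float64(0.477), np.float64(0.063)), (222, np.float64(0.478), np.float64(0.088)), (230, np.float64(0.471), np.float64(0.135)), (238, np.float64(0.478), np.float64(0.137)), (246, np.float64(0.485), np.float64(0.137)), (254, np.float64(0.493), np.float64(0.137))]
```

View pics/wrist4.png

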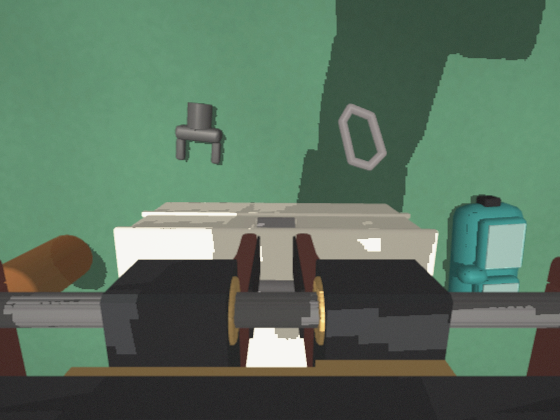

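Lid top reads 0.137 m all along, as expected when latched, and the catch pokes out at (276,222). Turning 90° so the jaws straddle the bar, and moving over it.

>>> {"api": "drive_tool", "payload": {"commands": [[[0,0,3],[0.125,0,0],4],[[0,0,6.2],[0.25,0,0],4],[[0,0,6.2],[0.375,0,0],4],[[0,0,6.2],[0.5,0,0],4],[[0,0,6.2],[0.625,0,0],4]]}}

```text
t: 5.93
tool_pos: [0.5111, -0.0463, 0.2641]
ee_rot: [[0.005, 0.65, 0.76], [-0.002, 0.76, -0.65], [-1.0, 0.002, 0.005]]
wrist_force: [-0.3, 0.4, 0.2]
gripper_width: 0.453
```

>>> {"api": "drive_tool", "payload": {"commands": [[[0,0,0],[0.125,0,0],4],[[0,0,0],[0.25,0,0],4],[[0,0,0],[0.375,0,0],4],[[0,0,0],[0.5,0,0],4],[[0,0,0],[0.625,0,0],4]]}}

```text
t: 6.35
tool_pos: [0.5111, -0.0463, 0.2632]
ee_rot: [[0.004, 0.972, 0.236], [-0.002, 0.236, -0.972], [-1.0, 0.004, 0.003]]
wrist_force: [-0.5, 1.1, 0.5]
gripper_width: 0.459
```

>>> {"api": "drive_tool", "payload": {"commands": [[[0,0,0],[0.12,0,0],4],[[0,0,0],[0.24,0,0],4],[[0,0,0],[0.32,0,0],4],[[0,0,0],[0.32,0,0],4],[[0,0,0],[0.32,0,0],4]]}}

```text
t: 6.77
tool_pos: [0.5111, -0.0463, 0.2626]
ee_rot: [[0.004, 0.997, -0.079], [-0.002, -0.079, -0.997], [-1.0, 0.004, 0.001]]
wrist_force: [-0.6, 0.3, 0.0]
gripper_width: 0.457
```

```bash
python3 - <<'E'
from h import *
s=robot.observe();print(s['tool_pos'],s['wrist_force'],s['q'],np.round(s['ee_rot'],3),s['gripper_width'])
d=snap('wrist','wrist5')
t=dict(np.load('pics/top4.npz'))
T=np.array([.573,-.052]);e=np.array([.9968,-.0797]);f=np.array([.0797,.9968])
for n,d in (('top',t),('wrist',d)):
    P=cloud(d); m=(P[...,2]>.15)&(P[...,2]<.185)&(np.hypot(P[...,0]-.505,P[...,1]+.047)<.07)
    q=P[m]; r=(q[:,:2]-T)@np.c_[e,f]; g=r[(abs(r[:,0]+.068)<.02)]; z=q[abs(r[:,0]+.068)<.02,2]
    print(n,len(g),g.min(0),g.max(0),g.mean(0),np.percentile(z,[5,50,90,98]))
    b=g[:,0].min(); k=abs(g[:,1])<.035; print(np.percentile(g[k,0],[2,50,98]),'yaw',np.polyfit(g[:,1],g[:,0],1))
E
```

```text
[ 0.51114298 -0.04630376  0.26258891] [-0.60950528  0.34080115  0.02802774] [-1.12764240e-01  2.24904112e-01  1.85260975e+00 -1.52410416e-03
  1.06011711e+00 -3.33950568e-02] [[ 0.004  0.997 -0.079]
 [-0.002 -0.079 -0.997]
 [-1.     0.004  0.001]] 0.4567816982664107Traceback (most recent call last):
  File "<stdin>", line 9, in <module>
    return umr_minimum(a, axis, None, out, keepdims, initial, where)
ValueError: zero-size array to reduction operation minimum which has no identity
```

View pics/wrist5.png

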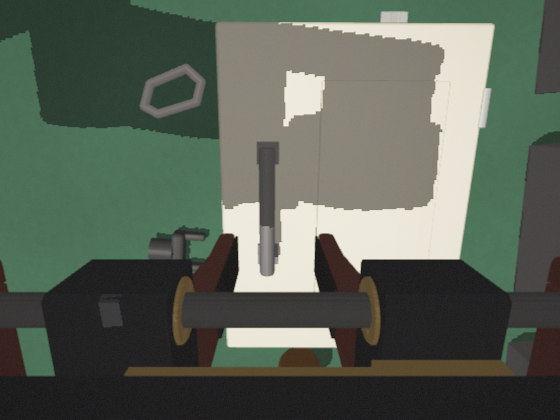

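The bar runs down cols 259–276, rows 142–276; the jaw midline is at col ~277, so the tool is a few mm too far back. Measuring the bar from the wrist depth.

```bash
python3 - <<'E'
from h import *
d=dict(np.load('pics/wrist5.npz'))
T=np.array([.573,-.052]);e=np.array([.9968,-.0797]);f=np.array([.0797,.9968])
P=cloud(d); m=np.zeros((420,560),bool); m[145:275,245:290]=1
m&=(P[...,2]>.15)&(P[...,2]<.19)
q=P[m]; r=(q[:,:2]-T)@np.c_[e,f]
print(len(r),r.min(0),r.max(0)); k=(r[:,1]>r[:,1].min()+.015)&(r[:,1]<r[:,1].max()-.015)
print(np.percentile(r[k,0],[1,50,99]),np.polyfit(r[k,1],r[k,0],1),np.percentile(q[k,2],[5,50,95,99]))
s=robot.observe()['tool_pos'];print('tcp tub',(s[:2]-T)@np.c_[e,f],s[2])
E
```

```text
1965 [-0.0747377  -0.04982416] [-0.06273614  0.04952572]
[-0.07460756 -0.06871764 -0.06348032] [ 0.00432934 -0.06877534] [0.16880988 0.17186415 0.17345727 0.17396747]
tcp tub [-0.0620999   0.00075159] 0.2627513641983113
```

>>> {"api": "drive_tool", "payload": {"commands": [[[2,-0.73,0],[0,0,0],4],[[5,-0.73,0],[0,0,0],4],[[8,-0.73,0],[0,0,0],4],[[9.5,-0.73,0],[0,0,0],4],[[10,-0.73,0],[0,0,0],4]]}}

```text
t: 7.23
tool_pos: [0.5025, -0.0457, 0.16]
ee_rot: [[-0.001, 0.997, -0.076], [-0.001, -0.076, -0.997], [-1.0, -0.001, 0.001]]
wrist_force: [0.2, 0.6, 0.9]
gripper_width: 0.457
```

>>> {"api": "drive_tool", "payload": {"commands": [[[0,0,0],[0,0,0],4],[[0,0,0],[0,0,0],3]]}}

```text
t: 7.4
tool_pos: [0.5026, -0.0457, 0.16]
ee_rot: [[-0.001, 0.997, -0.075], [-0.001, -0.075, -0.997], [-1.0, -0.001, 0.001]]
wrist_force: [0.0, -0.8, 0.6]
gripper_width: 0.412
```

```bash
python3 - <<'E'
from h import *
s=robot.observe();print(s['tool_pos'],s['wrist_force'],s['wrist_torque'])
T=np.array([.573,-.052]);e=np.array([.9968,-.0797]);f=np.array([.0797,.9968])
print('tcp tub',(s['tool_pos'][:2]-T)@np.c_[e,f])
d=snap('wrist','wrist6');P=cloud(d)
m=(P[...,2]>.155)&(P[...,2]<.18);r=(P[...,:2]-T)@np.c_[e,f];m&=(abs(r[...,0]+.068)<.012)&(abs(r[...,1])<.04)
print(m.sum(),np.percentile(r[m][:,0],[2,50,98]),P[m][:,2].max()) if m.any() else 0
E
```

```text
[ 0.50258152 -0.04571197  0.16002262] [ 0.01764777 -0.81252554  0.62794869] [-0.08734362  0.07366153  0.01281437]
tcp tub [-0.0706943   0.00065556]
3289 [-0.07466032 -0.0690458  -0.06338149] 0.17465880922010998
```

View pics/wrist6.png

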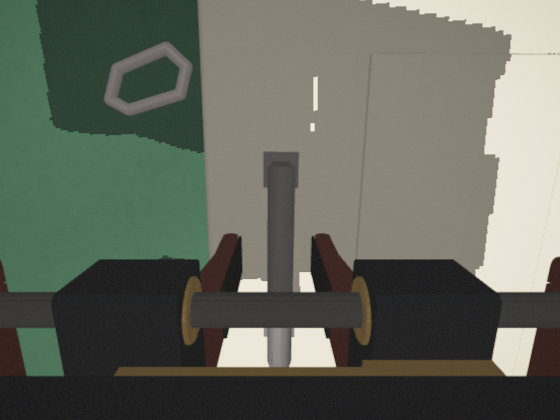

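The bar is at cols 268–294 (centre 281) against jaw midline 277, i.e. 1.7 mm, which matches the depth. Correcting, then closing in steps.

>>> {"api": "drive_tool", "payload": {"commands": [[[-0.25,0.17,0],[0,0,0],3],[[-0.25,0.17,0],[0,0,0],2.2],[[-0.25,0.17,0],[0,0,0],1.6],[[-0.25,0.17,0],[0,0,0],1.6],[[-0.25,0.17,0],[0,0,0],1.6]]}}

```text
t: 7.87
tool_pos: [0.5049, -0.0459, 0.1635]
ee_rot: [[0.001, 0.997, -0.076], [-0.001, -0.076, -0.997], [-1.0, 0.001, 0.001]]
wrist_force: [-0.0, -0.1, 0.3]
gripper_width: 0.186
```

>>> {"api": "drive_tool", "payload": {"commands": [[[0,0,0],[0,0,0],1.4],[[0,0,0],[0,0,0],1.3],[[0,0,0],[0,0,0],1.2],[[0,0,0],[0,0,0],1.2]]}}

```text
t: 8.2
tool_pos: [0.5044, -0.0459, 0.1634]
ee_rot: [[-0.0, 0.997, -0.076], [-0.001, -0.076, -0.997], [-1.0, -0.0, 0.001]]
wrist_force: [-1.6, 0.2, 0.4]
gripper_width: 0.137
```

>>> {"api": "drive_tool", "payload": {"commands": [[[0,-0.02,0],[0,0,0],0.8],[[0,-0.02,0],[0,0,0],0],[[0,-0.02,0],[0,0,0],0]]}}

```text
t: 8.45
tool_pos: [0.5043, -0.0459, 0.1633]
ee_rot: [[0.0, 0.997, -0.076], [-0.001, -0.076, -0.997], [-1.0, 0.0, 0.001]]
wrist_force: [-0.1, 0.2, -0.5]
gripper_width: 0.128
```

>>> {"api": "drive_tool", "payload": {"commands": [[[0,0,0],[0,0,0],0],[[0,0,0],[0,0,0],0]]}}

```text
t: 8.62
tool_pos: [0.5043, -0.0459, 0.1633]
ee_rot: [[-0.0, 0.997, -0.076], [-0.001, -0.076, -0.997], [-1.0, 0.0, 0.001]]
wrist_force: [-0.3, 0.5, 0.5]
gripper_width: 0.128
```

Gripped (opening 0.128, about 11 mm). Now I'll draw up through the slack in small shifts. Each call starts from the measured pose, so a 0.6 mm shift limits the force to about 11 N at the stop.

>>> {"api": "drive_tool", "payload": {"commands": [[[-0.05,0,0],[0,0,0],0],[[-0.1,0,0],[0,0,0],0],[[-0.15,0,0],[0,0,0],0],[[-0.2,0,0],[0,0,0],0],[[-0.2,0,0],[0,0,0],0]]}}

```text
t: 9.03
tool_pos: [0.5043, -0.0459, 0.1654]
ee_rot: [[-0.0, 0.997, -0.076], [-0.001, -0.076, -0.997], [-1.0, 0.0, 0.001]]
wrist_force: [-0.5, 0.1, -0.9]
gripper_width: 0.132
```

>>> {"api": "drive_tool", "payload": {"commands": [[[-0.03,0,0],[0,0,0],0],[[-0.06,0,0],[0,0,0],0],[[-0.06,0,0],[0,0,0],0]]}}

```text
t: 9.28
tool_pos: [0.5043, -0.0459, 0.166]
ee_rot: [[-0.0, 0.997, -0.076], [-0.001, -0.076, -0.997], [-1.0, 0.0, 0.001]]
wrist_force: [0.2, 0.1, -0.8]
gripper_width: 0.122
```

>>> {"api": "drive_tool", "payload": {"commands": [[[-0.03,0,0],[0,0,0],0],[[-0.06,0,0],[0,0,0],0],[[-0.06,0,0],[0,0,0],0]]}}

```text
t: 9.53
tool_pos: [0.5043, -0.0459, 0.1667]
ee_rot: [[0.0, 0.997, -0.076], [-0.001, -0.076, -0.997], [-1.0, 0.0, 0.001]]
wrist_force: [-0.1, -0.1, 0.5]
gripper_width: 0.129
```

>>> {"api": "drive_tool", "payload": {"commands": [[[-0.03,0,0],[0,0,0],0],[[-0.06,0,0],[0,0,0],0],[[-0.06,0,0],[0,0,0],0]]}}

```text
t: 9.78
tool_pos: [0.5043, -0.0459, 0.1674]
ee_rot: [[-0.0, 0.997, -0.076], [-0.001, -0.076, -0.997], [-1.0, 0.0, 0.001]]
wrist_force: [-0.0, -0.0, -0.9]
gripper_width: 0.125
```

>>> {"api": "drive_tool", "payload": {"commands": [[[-0.03,0,0],[0,0,0],0],[[-0.06,0,0],[0,0,0],0],[[-0.06,0,0],[0,0,0],0]]}}

```text
t: 10.03
tool_pos: [0.5043, -0.0459, 0.168]
ee_rot: [[0.0, 0.997, -0.076], [-0.001, -0.076, -0.997], [-1.0, 0.0, 0.001]]
wrist_force: [-0.5, -0.4, -0.5]
gripper_width: 0.133
```

>>> {"api": "drive_tool", "payload": {"commands": [[[-0.03,0,0],[0,0,0],0],[[-0.06,0,0],[0,0,0],0],[[-0.06,0,0],[0,0,0],0]]}}

```text
t: 10.28
tool_pos: [0.5043, -0.0459, 0.1687]
ee_rot: [[0.0, 0.997, -0.076], [-0.001, -0.076, -0.997], [-1.0, 0.0, 0.001]]
wrist_force: [-0.6, 0.5, -0.7]
gripper_width: 0.131
```

>>> {"api": "drive_tool", "payload": {"commands": [[[-0.03,0,0],[0,0,0],0],[[-0.06,0,0],[0,0,0],0],[[-0.06,0,0],[0,0,0],0]]}}

```text
t: 10.53
tool_pos: [0.5043, -0.0459, 0.1693]
ee_rot: [[-0.0, 0.997, -0.076], [-0.001, -0.076, -0.997], [-1.0, 0.0, 0.001]]
wrist_force: [-0.2, 0.9, -0.6]
gripper_width: 0.127
```

>>> {"api": "drive_tool", "payload": {"commands": [[[-0.03,0,0],[0,0,0],0],[[-0.06,0,0],[0,0,0],0],[[-0.06,0,0],[0,0,0],0]]}}

```text
t: 10.78
tool_pos: [0.5043, -0.0459, 0.17]
ee_rot: [[-0.0, 0.997, -0.076], [-0.001, -0.076, -0.997], [-1.0, 0.0, 0.001]]
wrist_force: [0.1, -0.3, -0.4]
gripper_width: 0.127
```

>>> {"api": "drive_tool", "payload": {"commands": [[[-0.03,0,0],[0,0,0],0],[[-0.06,0,0],[0,0,0],0],[[-0.06,0,0],[0,0,0],0]]}}

```text
t: 11.03
tool_pos: [0.5043, -0.0459, 0.1707]
ee_rot: [[-0.0, 0.997, -0.076], [-0.001, -0.076, -0.997], [-1.0, 0.0, 0.001]]
wrist_force: [0.0, 1.1, -0.1]
gripper_width: 0.13
```

>>> {"api": "drive_tool", "payload": {"commands": [[[-0.03,0,0],[0,0,0],0],[[-0.06,0,0],[0,0,0],0],[[-0.06,0,0],[0,0,0],0]]}}

```text
t: 11.28
tool_pos: [0.5043, -0.0459, 0.1713]
ee_rot: [[0.0, 0.997, -0.076], [-0.001, -0.076, -0.997], [-1.0, 0.0, 0.001]]
wrist_force: [-0.4, 0.5, -0.4]
gripper_width: 0.125
```

>>> {"api": "drive_tool", "payload": {"commands": [[[-0.03,0,0],[0,0,0],0],[[-0.06,0,0],[0,0,0],0],[[-0.06,0,0],[0,0,0],0]]}}

```text
t: 11.53
tool_pos: [0.5043, -0.0459, 0.1719]
ee_rot: [[-0.0, 0.997, -0.076], [-0.001, -0.076, -0.997], [-1.0, 0.0, 0.001]]
wrist_force: [-0.2, 0.3, -1.1]
gripper_width: 0.131
```

>>> {"api": "drive_tool", "payload": {"commands": [[[-0.03,0,0],[0,0,0],0],[[-0.06,0,0],[0,0,0],0],[[-0.06,0,0],[0,0,0],0]]}}

```text
t: 11.78
tool_pos: [0.5043, -0.0459, 0.1726]
ee_rot: [[-0.0, 0.997, -0.076], [-0.001, -0.076, -0.997], [-1.0, 0.0, 0.001]]
wrist_force: [0.2, 0.1, -1.5]
gripper_width: 0.131
```

```bash
python3 - <<'E'
from h import *
d=snap('wrist','wrist7');P=cloud(d)
T=np.array([.573,-.052]);e=np.array([.9968,-.0797]);f=np.array([.0797,.9968])
s=robot.observe();print(s['tool_pos'],s['wrist_force'])
r=(P[...,:2]-T)@np.c_[e,f];m=(P[...,2]>.155)&(P[...,2]<.2)&(abs(r[...,0]+.068)<.004)&(r[...,1]>.015)&(r[...,1]<.045)
print('bar top z',m.sum(),np.percentile(P[m][:,2],[50,90,98]))
m=(P[...,2]>.12)&(P[...,2]<.15)&(abs(r[...,0]+.095)<.008)&(r[...,1]>.015);print('lid',np.median(P[m][:,2]))
E
```

```text
[ 0.50427735 -0.04588774  0.17259702] [-0.24784808  0.39108722  0.2665671 ]
bar top z 1172 [0.18136273 0.18230743 0.18280479]
lid 0.13744623203107145
```

The bar top has risen from 0.1735 to 0.183, in step with the tool, and the lid is still at 0.137. Continuing to the stop.

>>> {"api": "drive_tool", "payload": {"commands": [[[-0.03,0,0],[0,0,0],0],[[-0.06,0,0],[0,0,0],0],[[-0.06,0,0],[0,0,0],0]]}}

```text
t: 12.08
tool_pos: [0.5043, -0.0459, 0.1733]
ee_rot: [[0.0, 0.997, -0.076], [-0.001, -0.076, -0.997], [-1.0, 0.0, 0.001]]
wrist_force: [0.6, -0.7, -0.6]
gripper_width: 0.129
```

>>> {"api": "drive_tool", "payload": {"commands": [[[-0.03,0,0],[0,0,0],0],[[-0.06,0,0],[0,0,0],0],[[-0.06,0,0],[0,0,0],0]]}}

```text
t: 12.33
tool_pos: [0.5043, -0.0459, 0.1735]
ee_rot: [[-0.0, 0.997, -0.076], [-0.001, -0.076, -0.997], [-1.0, -0.0, 0.001]]
wrist_force: [2.5, -0.1, -9.0]
gripper_width: 0.127
```

>>> {"api": "drive_tool", "payload": {"commands": [[[-0.03,0,0],[0,0,0],0],[[-0.06,0,0],[0,0,0],0],[[-0.06,0,0],[0,0,0],0]]}}

```text
t: 12.58
tool_pos: [0.5043, -0.0459, 0.1735]
ee_rot: [[-0.0, 0.997, -0.076], [-0.001, -0.076, -0.997], [-1.0, -0.0, 0.001]]
wrist_force: [5.0, 0.2, -14.1]
gripper_width: 0.125
```

>>> {"api": "drive_tool", "payload": {"commands": [[[-0.03,0,0],[0,0,0],0],[[-0.06,0,0],[0,0,0],0],[[-0.06,0,0],[0,0,0],0]]}}

```text
t: 12.83
tool_pos: [0.5043, -0.0459, 0.1736]
ee_rot: [[-0.0, 0.997, -0.076], [-0.001, -0.076, -0.997], [-1.0, -0.0, 0.001]]
wrist_force: [6.1, -0.7, -17.2]
gripper_width: 0.129
```

Stop reached after about 10 mm of slack, with the pull at about 17 N. Easing to 15 N and holding.

>>> {"api": "drive_tool", "payload": {"commands": [[[-0.05,0.01,0],[0,0,0],0],[[-0.05,0.01,0],[0,0,0],0],[[-0.05,0.01,0],[0,0,0],0]]}}

```text
t: 13.08
tool_pos: [0.5042, -0.0459, 0.1736]
ee_rot: [[-0.001, 0.997, -0.076], [-0.001, -0.076, -0.997], [-1.0, -0.001, 0.001]]
wrist_force: [6.1, -1.2, -16.5]
gripper_width: 0.126
```

>>> {"api": "drive_tool", "payload": {"commands": [[[-0.045,0.01,0],[0,0,0],0],[[-0.045,0.01,0],[0,0,0],0],[[-0.045,0.01,0],[0,0,0],0],[[-0.045,0.01,0],[0,0,0],0]]}}

```text
t: 13.42
tool_pos: [0.5043, -0.0459, 0.1737]
ee_rot: [[-0.001, 0.997, -0.076], [-0.001, -0.076, -0.997], [-1.0, -0.001, 0.001]]
wrist_force: [4.5, -0.2, -17.1]
gripper_width: 0.128
```

>>> {"api": "drive_tool", "payload": {"commands": [[[-0.035,0.01,0],[0,0,0],0],[[-0.035,0.01,0],[0,0,0],0],[[-0.035,0.01,0],[0,0,0],0],[[-0.035,0.01,0],[0,0,0],0]]}}

```text
t: 13.75
tool_pos: [0.5043, -0.0459, 0.1737]
ee_rot: [[-0.001, 0.997, -0.076], [-0.001, -0.076, -0.997], [-1.0, -0.001, 0.001]]
wrist_force: [5.7, -0.5, -16.1]
gripper_width: 0.125
```

>>> {"api": "drive_tool", "payload": {"commands": [[[-0.03,0.01,0],[0,0,0],0],[[-0.03,0.01,0],[0,0,0],0],[[-0.03,0.01,0],[0,0,0],0],[[-0.03,0.01,0],[0,0,0],0],[[-0.03,0.01,0],[0,0,0],0]]}}

```text
t: 14.17
tool_pos: [0.5042, -0.0459, 0.1737]
ee_rot: [[-0.002, 0.997, -0.076], [-0.001, -0.076, -0.997], [-1.0, -0.002, 0.001]]
wrist_force: [5.5, -1.4, -15.2]
gripper_width: 0.13
```

>>> {"api": "drive_tool", "payload": {"commands": [[[-0.032,0.01,0],[0,0,0],0],[[-0.032,0.01,0],[0,0,0],0],[[-0.032,0.01,0],[0,0,0],0],[[-0.032,0.01,0],[0,0,0],0],[[-0.032,0.01,0],[0,0,0],0]]}}

```text
t: 14.58
tool_pos: [0.5043, -0.0459, 0.1737]
ee_rot: [[-0.002, 0.997, -0.076], [-0.001, -0.076, -0.997], [-1.0, -0.002, 0.001]]
wrist_force: [5.6, -0.2, -15.4]
gripper_width: 0.128
```

>>> {"api": "drive_tool", "payload": {"commands": [[[-0.032,0.01,0],[0,0,0],0],[[-0.032,0.01,0],[0,0,0],0],[[-0.032,0.01,0],[0,0,0],0],[[-0.032,0.01,0],[0,0,0],0],[[-0.032,0.01,0],[0,0,0],0]]}}

```text
t: 15.0
tool_pos: [0.5042, -0.0459, 0.1737]
ee_rot: [[-0.002, 0.997, -0.076], [-0.001, -0.076, -0.997], [-1.0, -0.002, 0.001]]
wrist_force: [4.6, -0.4, -16.8]
gripper_width: 0.127
```

>>> {"api": "drive_tool", "payload": {"commands": [[[-0.029,0.01,0],[0,0,0],0],[[-0.029,0.01,0],[0,0,0],0],[[-0.029,0.01,0],[0,0,0],0],[[-0.029,0.01,0],[0,0,0],0],[[-0.029,0.01,0],[0,0,0],0]]}}

```text
t: 15.42
tool_pos: [0.5042, -0.0459, 0.1738]
ee_rot: [[-0.002, 0.997, -0.076], [-0.001, -0.076, -0.997], [-1.0, -0.002, 0.001]]
wrist_force: [5.8, 0.1, -15.8]
gripper_width: 0.127
```

>>> {"api": "drive_tool", "payload": {"commands": [[[-0.03,0.01,0],[0,0,0],0],[[-0.03,0.01,0],[0,0,0],0],[[-0.03,0.01,0],[0,0,0],0],[[-0.03,0.01,0],[0,0,0],0],[[-0.03,0.01,0],[0,0,0],0]]}}

```text
t: 15.83
tool_pos: [0.5043, -0.0459, 0.1738]
ee_rot: [[-0.003, 0.997, -0.076], [-0.001, -0.076, -0.997], [-1.0, -0.002, 0.001]]
wrist_force: [5.1, -1.2, -15.5]
gripper_width: 0.124
```

>>> {"api": "drive_tool", "payload": {"commands": [[[-0.029,0.01,0],[0,0,0],0],[[-0.029,0.01,0],[0,0,0],0],[[-0.029,0.01,0],[0,0,0],0],[[-0.029,0.01,0],[0,0,0],0],[[-0.029,0.01,0],[0,0,0],0]]}}

```text
t: 16.25
tool_pos: [0.5042, -0.0459, 0.1738]
ee_rot: [[-0.003, 0.997, -0.076], [-0.001, -0.076, -0.997], [-1.0, -0.003, 0.001]]
wrist_force: [5.0, -1.3, -16.6]
gripper_width: 0.126
```

>>> {"api": "drive_tool", "payload": {"commands": [[[0,0,0],[0,0,0],0],[[0.03,0,0],[0,0,0],0],[[0.04,0,0],[0,0,0],0]]}}

```text
t: 16.5
tool_pos: [0.5043, -0.0459, 0.1738]
ee_rot: [[-0.003, 0.997, -0.076], [-0.001, -0.076, -0.997], [-1.0, -0.003, 0.001]]
wrist_force: [2.9, 0.2, -7.2]
gripper_width: 0.127
```

>>> {"api": "drive_tool", "payload": {"commands": [[[0.03,0,0],[0,0,0],0],[[0.05,0,0],[0,0,0],0],[[0.05,0,0],[0,0,0],0]]}}

```text
t: 16.75
tool_pos: [0.5043, -0.0459, 0.1737]
ee_rot: [[-0.003, 0.997, -0.076], [-0.001, -0.076, -0.997], [-1.0, -0.002, 0.001]]
wrist_force: [1.3, 0.8, -2.8]
gripper_width: 0.128
```

>>> {"api": "drive_tool", "payload": {"commands": [[[0,0,0],[0,0,0],2],[[0,0,0],[0,0,0],3],[[0,0,0],[0,0,0],4],[[0,0,0],[0,0,0],4],[[0,0,0],[0,0,0],4]]}}

```text
t: 17.17
tool_pos: [0.5044, -0.0459, 0.174]
ee_rot: [[-0.002, 0.997, -0.076], [-0.001, -0.076, -0.997], [-1.0, -0.002, 0.001]]
wrist_force: [0.0, 0.3, 0.2]
gripper_width: 0.446
```

>>> {"api": "drive_tool", "payload": {"commands": [[[0,0,0],[0,0,0],4],[[-2,0,0],[0,0,0],4],[[-5,0,0],[0,0,0],4],[[-9,0,0],[0,0,0],4],[[-12,0,0],[0,0,0],4]]}}

```text
t: 17.58
tool_pos: [0.5048, -0.0457, 0.2963]
ee_rot: [[-0.002, 0.997, -0.076], [-0.001, -0.076, -0.997], [-1.0, -0.002, 0.001]]
wrist_force: [0.3, -0.3, 0.1]
gripper_width: 0.45
```

>>> {"api": "drive_tool", "payload": {"commands": [[[-2,-4,0],[0,0,0],4],[[-3,-8,0],[0,0,0],4],[[-3,-10,0],[0,0,0],4],[[-3,-10,0],[0,0,0],4],[[-3,-10,0],[0,0,0],4]]}}

```text
t: 18.0
tool_pos: [0.4046, -0.0381, 0.327]
ee_rot: [[0.0, 0.997, -0.076], [-0.001, -0.076, -0.997], [-1.0, 0.0, 0.001]]
wrist_force: [0.7, -0.3, -0.7]
gripper_width: 0.456
```

```bash
python3 - <<'E'
from h import *
d=snap('wrist','wrist8');P=cloud(d);w=snap('scene','scene8')
T=np.array([.573,-.052]);e=np.array([.9968,-.0797]);f=np.array([.0797,.9968])
s=robot.observe();print(s['t'],s['tool_pos'],s['wrist_force'])
r=(P[...,:2]-T)@np.c_[e,f];m=(P[...,2]>.155)&(P[...,2]<.2)&(abs(r[...,0]+.068)<.004)&(r[...,1]>-.045)&(r[...,1]<.045)
print('bar top z',m.sum(),np.percentile(P[m][:,2],[50,90,98]) if m.any() else '')
m=(P[...,2]>.12)&(P[...,2]<.15)&(abs(r[...,0]+.095)<.008);print('lid',m.sum(),np.median(P[m][:,2]))
cv2.imwrite('pics/fin.png',np.vstack([cv2.resize(d['color'],(400,300)),cv2.resize(w['color'],(400,300))])[:,:,::-1])
E
```

```text
18.1 [ 0.4059591  -0.0382391   0.32657592] [-0.19941842 -0.6420119   0.68733981]
bar top z 797 [0.18254095 0.18354347 0.18412813]
lid 3328 0.1375339582080781
```

View pics/fin.png

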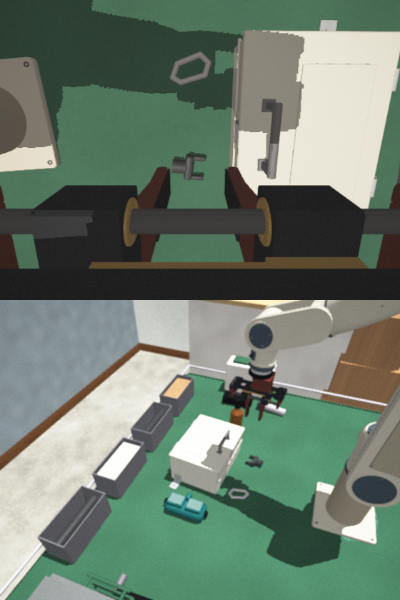

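The lid is shut with its top at 0.1375 m, the handle is drawn out, the other kit is in place, and the gripper is clear at about 0.33 m. Handing in.

```bash
python3 -c "
from workcell import robot
print(robot.sign_off())"
```

```text
the job is handed in; nothing more can be done
None
```

The lid is latched, the pull test is done and the job is handed in at about 18 s of the 72 s allowed.

- **Pressing:** I pressed on the free strip with the fingers closed, up to a reading of about 15 N. When I backed off, the lid's top stayed at 137 mm, its latched height, and the catch was visible poking out in front.
- **Pull test:** I gripped the bar and drew it straight up through about 10 mm of slack to its stop. I then held it for about 3.7 s, with readings between 14 and 17 N. The highest, 17.2 N, came as the stop was taken up. From 13.75 s to 16.25 s it read 15.2 to 16.8 N, a little above the 15 N asked but inside the 12 to 18 N accepted. The lid did not lift.
- **Side force:** during the pull there was also about 5 to 6 N sideways along x. A small correction did not remove it.
- **Last checks:** the lid's top read 137.5 mm with the handle left drawn out. The gripper was clear at about 0.33 m with no force beyond sensor noise. The tub's nearby neighbours in the last pictures (mask, carabiner, mouthpiece, spray) looked unmoved. I did not check the snorkel, torch and lens case closely, but the arm never went near them at low height.

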